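Dim up the light box and hold the notched slide over it, label end up

ROBOT

A 6-joint arm with a two-finger parallel gripper is mounted at the origin on the work surface. World frame = base frame: x ahead of the robot, y to its left, z up, the work surface at z = 0. Lengths are in m, angles in rad, forces in N, time in s.
With the tool pointing down it reaches from about 0.325 to 0.775 m from the base axis. Payload 5.5 kg.
Tool frame: the origin (TCP) lies midway between the tips of the shut fingers; the grasp point (between the pads) lies 19 mm behind it; z points along the fingers, y is the line along which they close (so a half turn about z gives the same grasp; the last joint's range is limited). The gripper opens to 85 mm and grips with 20 to 120 N. Pads are 22 mm wide; open, the fingers measure 114 mm over their backs; the gripper's body (76 mm by 85 mm) begins 54 mm behind the grasp point. The pads swing forward as they close: fully open they stand 13 mm farther back than shut.
Start: joints at [-1.37, 0.091, 1.231, -0, 1.82, -0.057], TCP at [0.153, -0.58, 0.231] pointing down, gripper open.
Joint ranges: [-2.87, 2.87], [-0.86, 2.18], [0.17, 2.46], [-1.51, 4.65], [0.06, 2.69], [-2.65, 2.65]. Speed limits (rad/s): [2.57, 2.57, 3.01, 3.14, 3.14, 3.14].

INTERFACE

Orientations are given as a unit quaternion [w, x, y, z].
In Python, from workcell import arm, cams, workorder gives the robot as it stands.
- The arm moves only by the shell command python3 -m creep 'ROWS'. ROWS is a JSON object of lists of equal length, an entry for each row: "fingers": the opening, from -1 (shut) to 1 (fully open); "translation": the shift along the world's x, y, z each as a share of 0.5 m, from -1 to 1, a list of three; "twist": the turn about the world's z as a share of pi rad, from -1 to 1. In form: {"fingers": [fingers, ...], "translation": [[dx, dy, dz], ...], "twist": [twist, ...]}. A call has 1 to 20 rows; each row is the pose to reach, as a shift and turn from the pose commanded when the call began, turning the shorter way round; what a row does not reach only later rows make up. A row lasts 1/8 s, in which the tool goes at most 62.5 mm and 10.7 degrees, less where a joint would pass 70% of its speed; a pose out of reach is approached as far as the arm can. A call with a number of a shift or a turn outside -1 to 1 is refused whole. A call with a gripper value outside its range is refused whole. The fingers move at their own pace and stop on an object; the grip force is fixed at half the most. Time passes only in rows, so rows that repeat a pose let the fingers close. It gives the time, the measured TCP pose, the force, the opening and the grip force at its end, in the units of the state.
- arm.observe(): the state, without advancing time (a new reading comes with each control period).
- cams.read_camera(name): name is "scene" or "top" or "wrist"; returns a dict with "pixels" (400x640x3 uint8, blue, green, red), "fx", "fy", "cx", "cy" (pixels), "extrinsics" (4x4, takes a point from camera to world coordinates). Camera axes: x right, y up, looking along -z (the intrinsics and any distortion apply to the point x, -y, -z); pixel columns grow to the right and rows downward; lengths in m; the calibration is good to about 2 mm. A picture is of the moment at which its call begins. There is no depth.
- workorder.close_job(): hands the job in; it is judged then, once.
Trained networks look in the newest picture that a camera, given by its name, has taken for a name from the list of things; names that differ only in an ending like _2 or _b are one class to them, and where a whole thing is asked for, a point or a joint stands for the part that bears it (a point fixed in the world has none). Each returns a list of dicts, best first, with "p" (0 to 1); they miss things now and then, are a little off and sometimes report something else, mostly with a low value. They report only what shows in the picture. A call takes as long as a camera call. They do not tell look-alikes from the thing itself.
- cams.masks_of(camera, target): "pixels" (400x640 bool, what is visible of it) and "pixel" ([column, row] in pixels, amid what is visible of it).
- cams.place_of(camera, target): "pixel" ([column, row] in pixels: a listed point, or the origin of a listed thing).
The state is a dict: "clock": time; "q": joint angles; "joint_velocities": joint speeds; "joint_torque": joint torques, N m; "tcp_pos": TCP position; "orientation": TCP orientation; "wrist_force": force on the tool from outside, world axes, zero at the start; "wrist_torque": the same for the moment, N m; "opening": finger opening in m; "finger_force": force on a finger pad.
Only numpy, scipy, OpenCV 4.12 (cv2) and the standard library are available. Lean on these libraries where they do the work, as an engineer would, in place of code of your own. Each camera call takes 0.05 s, during which the arm holds its last target. There are 200 camera calls.

TASK

Slide the light box's black dimmer grip along its track until the white line on it lines up with the green mark. Then pick up the one glass slide that has a corner notch at its frosted label end and hold it about 10 cm above the middle of the round light window, face up and slanted at about 35 degrees with the frosted, notched end uppermost and its short edges level. Finish while holding it still there, whichever way it faces, and leave everything else where it is.

Things in the scene. Friction and masses are not known exactly. Their poses are not given: they have to be found in the camera images.
- slide: the wanted thick glass slide, 75 x 35 x 5 mm, 23-46 g, pale green. 20 mm of its upper face at its +x end are frosted white (label); a 9 mm square notch is cut from that end's +x +y corner. Origin: centre of underside; x lengthwise to the frosted notched end, z out of the label face. Lies loose, face up, pointing any way, on one of three rests, underside at z = 24 mm
- rest0: the fixed black rubber block under the wanted slide, 50 mm long (along the slide), 20 mm wide, 24 mm high, on the table; origin: centre of its underside. The slide lies centred on it and overhangs 7 mm at each long side, so fingers fit down beside it to pinch its 35 mm width at the middle; nothing else within 60 mm of its centre
- plain_frosted: another slide on its own rest, same size and frosted at one end (+x) but with all four corners whole; not wanted, leave alone. Origin and axes as for slide
- plain_clear: a third slide on its own rest, same size, all clear glass, no frosting, no notch; leave alone. Origin and axes as for slide
- lightbox: fixed grey light box, 160 (x) x 360 (y) x 30 mm high. Origin: centre of its underside; x, y along its edges, z up. Its lit round window is centred at y = -90 mm, the dimmer track (40 mm wide, 170 mm long, 14 mm high, along y) at y = +80 mm, both at x = 0
- window (a point): centre of the lit round window (100 mm across) of the light box, on its top face, 30 mm above the table; z up
- dimmer (a joint): position of the dimmer grip along its track, 0 to 0.12 m; grip centre at light box y = 20 mm + this value, so it grows away from the window. Starts between 0 and 0.025; friction about 1.5 N, no spring, stays where it is left
- dimmer_top (a point): centre of the top of the black dimmer grip, a block 28 mm (light box x) by 20 mm (light box y, its sliding direction) and 40 mm high, with a white line across its top; top is 84 mm above the table; axes as the light box
- mark: green mark on the light box: a thin green line on both sides of the track, across it. Origin: on the track's centreline, on the light box's top face, 30 mm above the table; axes as the light box. The dimmer is set when the grip's centre has the same light box y as this (joint value there 0.055 to 0.105)
- tweezers: steel tweezers lying on the table, 130 mm long, 15 mm wide, 6 mm high; bystander; origin: middle of the underside, x lengthwise
- case: closed teal plastic case, 60 x 160 x 28 mm, bystander; origin: centre of the underside
- bottle_a: amber bottle, 64 mm wide, 180 mm high, bystander; origin: centre of the underside
- dish: clear shallow round dish, 90 mm wide, 16 mm high, bystander; origin: centre of the underside
Mind the look-alikes: they are no part of the job. What is shaped like the slide but purple is not meant.

How it is judged:
On the way, in this order (a step that is already met when the one before it is completed fails the run):
1. the dimmer grip stands at the green mark (within 5 mm) and is still, the slide not yet lifted (y of dimmer_top in the frame of mark between -0.005 and 0.005 m and velocity of joint dimmer between -0.01 and 0.01 m/s and height (world z) of slide below 0.03 m), for 0.3 s.
2. the notched slide is lifted in the fingers, at least 20 mm off its rest (contact force between the fingers and slide above 1 N and height (world z) of slide above 0.044 m), for 0.1 s.
At the end, for the whole second after the job is handed in: Dimmer within 5 mm of the mark; fingers hold the notched slide still, touching nothing else, its centre within 35 mm of the window centre from above and 60-150 mm over it, label face up, frosted end up, length 20-50 degrees above level, short edges within 16 degrees of level (y of dimmer_top in the frame of mark between -0.005 and 0.005 m and contact force between the fingers and slide above 1 N and horizontal distance between slide and window below 0.035 m and z of slide in the frame of window between 0.06 and 0.15 m and angle between slide's own x axis and vertical between 0.7 and 1.22 rad and angle between slide's own y axis and vertical between 1.29 and 1.85 rad and angle between slide's own z axis and vertical below 1.05 rad and linear speed of slide below 0.03 m/s and angular speed of slide below 0.3 rad/s and contact force between slide and lightbox below 0.05 N); the arm keeps its last pose, push and grip.
It fails at once if another slide is disturbed (moved more than 20 mm) (distance of any of plain_frosted, plain_clear from where it was at the start of the episode above 0.02 m).
It fails at once if the tweezers, case, bottle or dish are disturbed (moved more than 20 mm) (distance of any of tweezers, case, bottle_a, dish from where it was at the start of the episode above 0.02 m).
It also fails if it takes over 45 s, if anything falls off the work surface, if the arm or the gripper's body presses on something with over 40 N, if the wrist force passes 120 N, or if a joint passes its speed limit or range.

## Working session

There is one attempt and no reset: what is moved stays moved. The work goes in short steps, Python scripts to look and compute and a shell command to move; the robot and the scene stay as the last step left them, time stands still between calls to the robot, and variables do not carry over. Pictures are saved under pics/ and viewed, at most 10 in all, crops included, and the job is handed in when it is done.

```bash
mkdir -p pics
cat > h.py <<'E'
import numpy as np,cv2
from workcell import arm,cams,workorder
def ray(c,px):
    E=np.array(c["extrinsics"]);d=E[:3,:3]@np.array([(px[0]-c["cx"])/c["fx"],-(px[1]-c["cy"])/c["fy"],-1.]);return E[:3,3],d
def at(c,px,z):
    o,d=ray(c,px);return o+d*(z-o[2])/d[2]
def proj(c,P):
    E=np.array(c["extrinsics"]);p=E[:3,:3].T@(np.array(P)-E[:3,3]);return [c["cx"]-c["fx"]*p[0]/p[2],c["cy"]+c["fy"]*p[1]/p[2]]
E
python3 - <<'E'
from h import *
for n in("top","scene"):
    c=cams.read_camera(n);cv2.imwrite(f"pics/{n}0.png",c["pixels"]);print(n,c["fx"],[k for k in c],np.round(c["extrinsics"],3).tolist())
    for t,z in(("slide",.024),("plain_frosted",.024),("plain_clear",.024),("window",.03),("dimmer_top",.084),("mark",.03),("lightbox",0),("tweezers",0),("case",0),("bottle_a",0),("dish",0),("rest0",0)):
        for d in cams.place_of(n,t)[:4]: print(t,round(d["p"],2),np.round(d["pixel"]),np.round(at(c,d["pixel"],z)[:2],3))
E
```

```text
top 456.5463151652635 ['pixels', 'fx', 'fy', 'cx', 'cy', 'extrinsics'] [[-0.015, 0.992, -0.129, 0.415], [-1.0, -0.017, -0.011, -0.054], [-0.013, 0.129, 0.992, 1.414], [0.0, 0.0, 0.0, 1.0]]
slide 0.8 [253. 167.] [0.716 0.156]
slide 0.71 [371. 194.] [ 0.626 -0.208]
slide 0.67 [263. 226.] [0.533 0.126]
slide 0.54 [490. 242.] [ 0.472 -0.562]
plain_frosted 0.56 [428. 227.] [ 0.521 -0.375]
plain_clear 0.59 [369. 247.] [ 0.463 -0.196]
window 0.84 [263. 230.] [0.519 0.127]
window 0.65 [210. 240.] [0.491 0.288]
dimmer_top 0.62 [222. 234.] [0.504 0.239]
mark 0.54 [206. 237.] [0.499 0.297]
lightbox 0.71 [233. 232.] [0.518 0.222]
tweezers 0.43 [407. 276.] [ 0.373 -0.31 ]
case 0.86 [444. 180.] [ 0.668 -0.439]
bottle_a 0.62 [145. 210.] [0.592 0.501]
dish 0.62 [302. 155.] [0.756 0.004]
scene 499.63198608998874 ['pixels', 'fx', 'fy', 'cx', 'cy', 'extrinsics'] [[0.526, -0.475, 0.705, 1.712], [0.85, 0.286, -0.442, -0.767], [0.008, 0.832, 0.555, 0.98], [0.0, 0.0, 0.0, 1.0]]
```

View pics/top0.png

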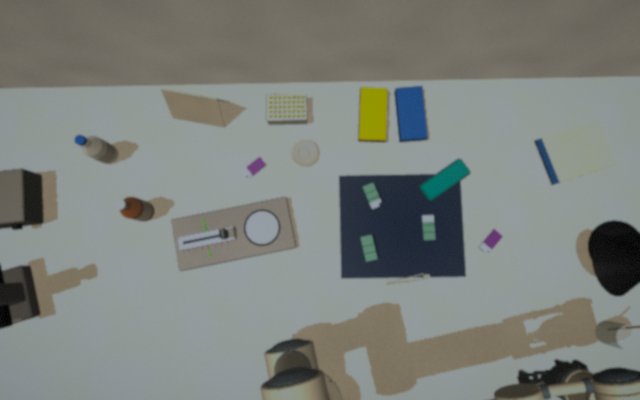

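View pics/scene0.png

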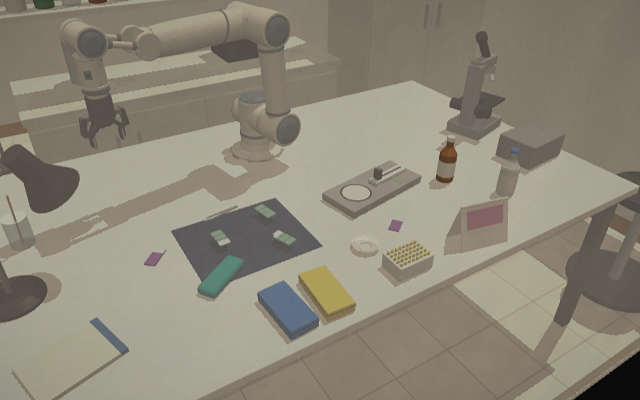

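Run:
```python
import cv2,numpy as np
t=cv2.imread("pics/top0.png");s=cv2.imread("pics/scene0.png")
a=cv2.resize(t[175:270,350:450],None,fx=4,fy=4,interpolation=cv2.INTER_CUBIC)
b=cv2.resize(t[190:275,165:300],(400,252),interpolation=cv2.INTER_CUBIC)
d=cv2.resize(s[195:255,200:300],(400,240),interpolation=cv2.INTER_CUBIC)
o=np.zeros((500,800,3),np.uint8);o[:380,:400]=a;o[:252,400:]=b;o[252:492,400:]=d
cv2.imwrite("pics/crop1.png",np.clip(o*1.4,0,255).astype(np.uint8))
```

```text
(no output)
```

View pics/crop1.png

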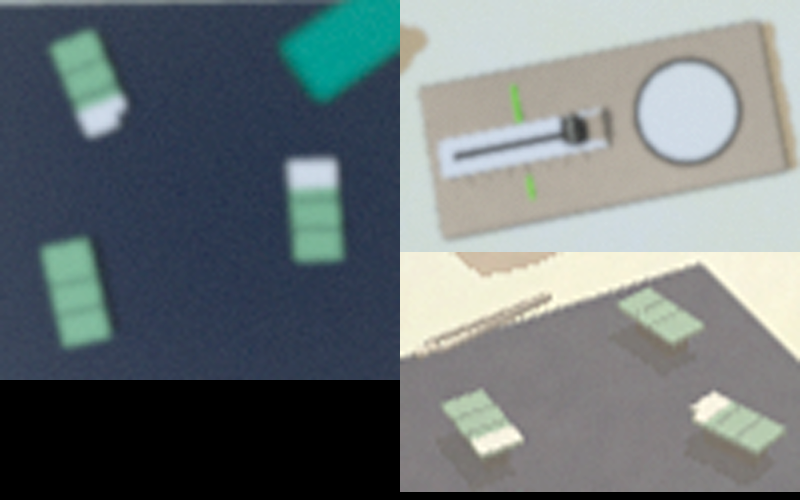

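Candidates in the top view: (372,195) is frosted with the notch visible at its lower-right corner, so it is the wanted slide. (428,227) is frosted but whole, (368,247) is clear, and (256,167) and (490,241) are purple decoys. The grip is at about (224,233), with the green marks at (204,225) and (209,253).

Run:
```python
from h import *
c=cams.read_camera("top");I=c["pixels"].astype(int);b,g,r=I[...,0],I[...,1],I[...,2]
def comp(m,px):
    n,l,s,ce=cv2.connectedComponentsWithStats(m.astype(np.uint8));k=l[px[1],px[0]];return np.argwhere(l==k)[:,::-1],k
def rect(pts,z):
    P=np.array([at(c,p,z)[:2] for p in pts]).astype(np.float32);return cv2.minAreaRect(P*1000)
S=np.zeros(b.shape,bool);S[180:212,360:384]=1
m=S&(g>85);p,k=comp(m,(370,190));print("slide",k,len(p),rect(p,.029))
f=S&(g>85)&(r>g-15);q=np.argwhere(f)[:,::-1];print("frost",np.mean([at(c,x,.029) for x in q],0),"all",np.mean([at(c,x,.029) for x in p],0))
G=(g>r+40)&(g>b+40);G[:,:195]=0;G[:,215:]=0;G[:215]=0;G[262:]=0
n,l,s,ce=cv2.connectedComponentsWithStats(G.astype(np.uint8));print(s[1:,4],[at(c,x,.03)[:2] for x in ce[1:]])
W=np.zeros(b.shape,bool);W[205:250,240:285]=1
for t in("lightbox","window","dimmer_top","dimmer"):
    for d in cams.masks_of("top",t)[:2]:
        q=np.argwhere(d["pixels"])[:,::-1];print(t,d["p"],len(q),rect(q,.03 if t!="dimmer_top" else .084))
D=cams.place_of("top","dimmer_top");print([(d["p"],d["pixel"],at(c,d["pixel"],.084)) for d in D])
K=(r<80);K[:,:216]=0;K[:,234:]=0;K[:226]=0;K[242:]=0
print("\n".join(" ".join("%3d"%g[i,j] for j in range(212,240)) for i in range(224,244)))
```

```text
slide 1 299 ((619.947265625, -208.75164794921875), (78.3236312866211, 38.657867431640625), 22.75955581665039)
frost [ 0.59294294 -0.21794561  0.029     ] all [ 0.62016006 -0.208828    0.029     ]
[13  1  3] [array([0.5373805 , 0.30609156]), array([0.4582349 , 0.29217366]), array([0.44915384, 0.28900118])]
lightbox 0.66 6238 ((508.2926940917969, 216.47695922851562), (166.65301513671875, 361.8492126464844), 10.017095565795898)
window 0.64 6295 ((510.789306640625, 215.52273559570312), (164.01089477539062, 364.30145263671875), 10.261102676391602)
dimmer_top 0.57 109 ((505.3240966796875, 234.06655883789062), (32.63106918334961, 29.220373153686523), 89.07886505126953)
dimmer 0.66 79 ((508.98529052734375, 244.17677307128906), (30.650814056396484, 24.411731719970703), 0.5518761277198792)
[(0.4, [223.2, 233.8], array([0.5058999 , 0.23489867, 0.084     ]))]
118 118 119 119 118 120 118 119 120 121 122 121 121 120 121 121 119 121 123 122 121 120 119 119 120 121 121 120
118 119 120 119 120 121 120 121 121 121 122 121 120 121 120 119 119 122 123 125 122 117 113 116 119 120 121 121
118 118 119 121 
[... 1299 characters left out ...]
 132 119 101 100 115 125 124
121 127 131 139 143 146 146 140 126 109 102  97  91  91 101 117 130 143 148 146 144 143 129 107 104 116 123 124
146 148 149 152 154 156 155 152 146 137 130 126 124 124 129 137 144 146 143 140 138 136 128 116 113 120 123 124
155 156 155 156 156 156 156 154 150 147 143 143 140 137 134 134 137 138 131 126 123 124 123 121 121 124 124 125
155 156 154 153 152 152 151 150 145 139 137 137 137 131 125 119 122 124 126 123 122 122 122 124 125 123 123 125
152 151 148 145 141 138 138 137 131 123 121 124 125 123 120 114 112 118 123 124 123 124 125 124 124 125 125 125
137 138 137 133 126 123 125 125 122 116 119 120 124 124 123 117 117 121 123 123 123 124 125 124 124 123 125 126
```

Run:
```python
from h import *
from scipy.spatial.transform import Rotation as R
s=arm.observe();q=s["orientation"];M=R.from_quat([q[1],q[2],q[3],q[0]]).as_matrix();print(s["clock"],s["tcp_pos"],np.round(M,3).tolist(),"tool y deg",np.degrees(np.arctan2(M[1,1],M[0,1])),s["opening"])
c=cams.read_camera("top");g=c["pixels"][...,1].astype(int)
W=np.zeros(g.shape,np.uint8);W[205:250,240:285]=(g[205:250,240:285]>138)
ct=max(cv2.findContours(W,0,1)[0],key=cv2.contourArea);e=cv2.fitEllipse(ct);print(e,at(c,e[0],.03))
print(at(c,(222.2,231.8),.084))
```

```text
1.6 [ 0.15298682 -0.58017573  0.23127377] [[0.967, 0.255, -0.0], [0.255, -0.967, 0.0], [-0.0, -0.0, -1.0]] tool y deg -75.22576625902083 0.0853551246276518
((261.6127014160156, 227.1129150390625), (30.209606170654297, 30.867280960083008), 61.202125549316406) [0.52802461 0.12962198 0.03      ]
[0.51179693 0.23789475 0.084     ]
```

```bash
python3 -m creep '{"fingers":[1,1,1,1,1,1,1,1,1,1],"translation":[[0.53,0.96,0],[0.53,0.96,0],[0.53,0.96,0],[0.53,0.96,0],[0.53,0.96,0],[0.53,0.96,0],[0.53,0.96,0],[0.53,0.96,0],[0.53,0.96,0],[0.53,0.96,0]],"twist":[-0.0265,-0.0265,-0.0265,-0.0265,-0.0265,-0.0265,-0.0265,-0.0265,-0.0265,-0.0265]}'; python3 -m creep '{"fingers":[1,1,1,1,1,1,1,1],"translation":[[0.184,0.68,0],[0.184,0.68,0],[0.184,0.68,0],[0.184,0.68,0],[0.184,0.68,0],[0.184,0.68,0],[0.184,0.68,0],[0.184,0.68,0]],"twist":[0,0,0,0,0,0,0,0]}'
python3 - <<'E'
from h import *
from scipy.spatial.transform import Rotation as R
c=cams.read_camera("wrist");cv2.imwrite("pics/w1.png",c["pixels"]);s=arm.observe();print(s["clock"],s["tcp_pos"],s["orientation"])
print("cam",np.round(c["extrinsics"],3).tolist(),"tcp px",proj(c,s["tcp_pos"]))
for t,z in(("window",.03),("dimmer_top",.084),("mark",.03)):
    for d in cams.place_of("wrist",t)[:2]: print(t,d["p"],d["pixel"],at(c,d["pixel"],z))
I=c["pixels"].astype(int);b,g,r=I[...,0],I[...,1],I[...,2]
G=(g>r+40)&(g>b+40);n,l,st,ce=cv2.connectedComponentsWithStats(G.astype(np.uint8))
for i in range(1,n):
    if st[i,4]>30: print("green",st[i,4],ce[i],at(c,ce[i],.03))
E
```

```text
clock: 2.9
tcp_pos: [0.4188, -0.0975, 0.2313]
orientation: [-0.0, 0.996, 0.09, 0.0]
wrist_force: [-0.7, -0.2, 0.4]
opening: 0.0853
finger_force: 0.0
clock: 3.9
tcp_pos: [0.5102, 0.2384, 0.2312]
orientation: [0.0, 0.996, 0.087, -0.0]
wrist_force: [0.3, 0.0, -0.1]
opening: 0.0853
finger_force: 0.0
3.95 [0.510209   0.23814137 0.23151102] [2.88027066e-04 9.96271656e-01 8.62710439e-02 1.07379423e-04]
cam [[0.172, 0.933, 0.315, 0.591], [-0.985, 0.163, 0.057, 0.253], [0.002, -0.32, 0.947, 0.374], [0.0, 0.0, 0.0, 1.0]] tcp px [np.float64(317.0468719384044), np.float64(255.0876551595472)]
window 0.85 [406.4, 171.0] [0.52667641 0.13130724 0.03      ]
green 161 [264.22360248 136.96273292] [0.53747314 0.3040664  0.03      ]
green 81 [268.95061728 208.0617284 ] [0.45104667 0.28800602 0.03      ]
```

View pics/w1.png

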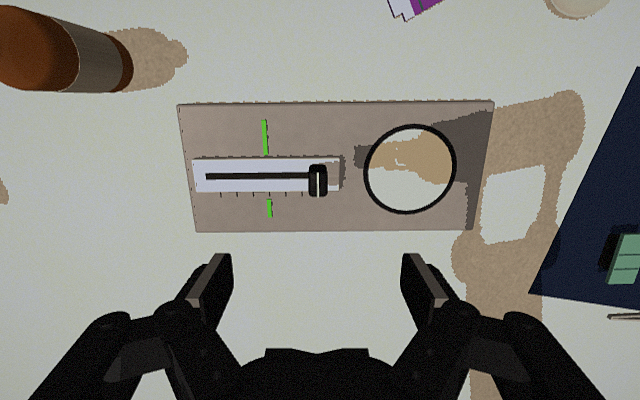

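Run:
```python
from h import *
c=cams.read_camera("wrist");r=c["pixels"].min(2)
sub=r[162:200,300:338];print("\n".join(" ".join("%3d"%v for v in row[::2]) for row in sub[::3]))
for px in((317.,172),(319,181),(319,192)): print(at(c,px,.084))
```

```text
185 178 182 186 185 185 187 184 189 192 175 177 170 100 109  98 174 104 108
184 184 181 184 188  66   0   0   0   0   0   0   0 107 113 112 114 112 114
182 181 179 183 193   0   0   0   0   8   0   9   0  35 117 116 115 114 114
172 173 174 170 136  18   0  12   0   6   4   0   4   8 125 113 112 115 114
 30  31   8  28   9  14  34  25  43 194   0  29  14   0 131 115 111 114 113
  4   9  22  20  14  18  33  29  45 184   7  18  21   0 125 113 113 115 115
186 193 189 195  86  22  35  25  48 188  17  22  14   5 125 116 115 111 112
185 179 184 186 112  20  28  33  46 189  11  23   8   8 123 118 118 114 116
179 182 183 187 144   7  31  30  43 185   8  34  19  11 207 190 188 190 187
185 189 184 185 147  14  29  16  41 189   9  17  19   0 206 186 184 187 185
115  33 116 115  87  18  29  19  24 191  13  18  29   6 123 116 120 118 121
123  24 117 116 121  47   5   0  20 186   0   9   1  82 119 118 122 119 119
117 117 118 119 119 117 127 125 117 119 121 121 115 115 118 122 117 121 121
[0.52013677 0.23948249 0.084     ]
[0.51116305 0.23583316 0.084     ]
[0.49951078 0.23376942 0.084     ]
```

```bash
python3 -m creep '{"fingers":[1,1,1,1,-1,-1,-1,-1,-1,-1,-1,-1],"translation":[[-0.005,-0.006,-0.342],[-0.005,-0.006,-0.342],[-0.005,-0.006,-0.342],[-0.005,-0.006,-0.342],[-0.005,-0.006,-0.342],[-0.005,-0.006,-0.342],[-0.005,-0.006,-0.342],[-0.005,-0.006,-0.342],[-0.005,-0.006,-0.342],[-0.005,-0.006,-0.342],[-0.005,-0.006,-0.342],[-0.005,-0.006,-0.342]],"twist":[0,0,0,0,0,0,0,0,0,0,0,0]}'
python3 - <<'E'
from h import *
c=cams.read_camera("wrist");cv2.imwrite("pics/w2.png",c["pixels"]);s=arm.observe();print(s["clock"],s["tcp_pos"])
I=c["pixels"].astype(int);b,g,r=I[...,0],I[...,1],I[...,2]
G=(g>r+40)&(g>b+40);n,l,st,ce=cv2.connectedComponentsWithStats(G.astype(np.uint8))
w=np.array([.5275,.1305]);yL=np.array([-.182,.983])
for i in range(1,n):
    if st[i,4]>30: P=at(c,ce[i],.03);print("green",st[i,4],ce[i],P,(P[:2]-s["tcp_pos"][:2])@yL)
for d in cams.place_of("wrist","window")[:2]: print(d["p"],d["pixel"],at(c,d["pixel"],.03))
E
```

```text
clock: 5.65
tcp_pos: [0.5082, 0.2371, 0.0619]
orientation: [-0.0, 0.996, 0.087, 0.001]
wrist_force: [0.4, -0.2, 6.3]
opening: 0.0189
finger_force: 59.7
5.7 [0.50819662 0.23711149 0.06197214]
green 584 [215.5239726  168.68835616] [0.53769723 0.30463052 0.03      ] 0.06100209542913046
green 87 [229.32183908 281.37931034] [0.45914582 0.2898904  0.03      ] 0.060808914904041084
0.82 [484.7, 228.4] [0.52822718 0.12957328 0.03      ]
```

View pics/w2.png

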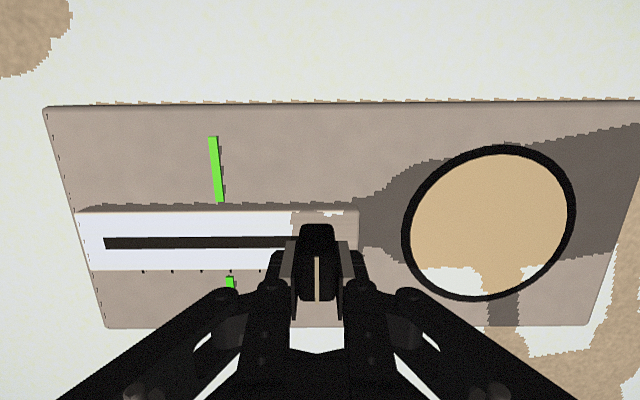

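The grip is pinched at (316,275), and the green marks are 61 mm further along the track.

```bash
python3 -m creep '{"fingers":[-1,-1,-1,-1,-1,-1,-1,-1],"translation":[[-0.0055,0.03,0],[-0.011,0.06,0],[-0.0165,0.09,0],[-0.022,0.12,0],[-0.022,0.12,0],[-0.022,0.12,0],[-0.022,0.12,0],[-0.022,0.12,0]],"twist":[0,0,0,0,0,0,0,0]}'
cat > m.py <<'E'
from h import *
c=cams.read_camera("wrist");s=arm.observe();print(s["clock"],s["tcp_pos"])
I=c["pixels"].astype(int);b,g,r=I[...,0],I[...,1],I[...,2]
G=(g>r+40)&(g>b+40);n,l,st,ce=cv2.connectedComponentsWithStats(G.astype(np.uint8))
yL=np.array([-.182,.983])
for i in range(1,n):
    if st[i,4]>30: P=at(c,ce[i],.03);print("green",st[i,4],ce[i],P,(P[:2]-s["tcp_pos"][:2])@yL)
E
python3 m.py
```

```text
clock: 6.75
tcp_pos: [0.4969, 0.2978, 0.062]
orientation: [-0.001, 0.996, 0.088, 0.001]
wrist_force: [-0.4, 0.4, 6.3]
opening: 0.0189
finger_force: 59.9
6.8 [0.4969238  0.29775976 0.06195904]
green 568 [318.13204225 167.11443662] [0.53819124 0.30416072 0.03      ] -0.0012185237330401746
```

```bash
python3 -m creep '{"fingers":[1,1,1,1,1,1,1,1,1],"translation":[[0,0,0],[0,0,0],[0,0,0],[0,0,0],[0,0,0.1],[0,0,0.2],[0,0,0.36],[0,0,0.36],[0,0,0.36]],"twist":[0,0,0,0,0,0,0,0,0]}'
cat >> m.py <<'E'
cv2.imwrite("pics/w3.png",I.astype(np.uint8))
E
python3 m.py
python3 - <<'E'
import cv2
i=cv2.imread("pics/w3.png")[90:290,150:500];cv2.imwrite("pics/w3c.png",cv2.resize(i,None,fx=2,fy=2))
E
```

```text
clock: 7.92
tcp_pos: [0.497, 0.2971, 0.2417]
orientation: [-0.001, 0.996, 0.087, 0.001]
wrist_force: [-0.7, -0.4, -0.6]
opening: 0.0854
finger_force: 0.0
7.975 [0.49647003 0.29674963 0.23932866]
green 148 [316.66216216 134.21621622] [0.53713064 0.30389016 0.03      ] -0.00038109700505633854
green 74 [317.5        203.24324324] [0.45149279 0.28768971 0.03      ] -0.000720052378942241
```

View pics/w3c.png

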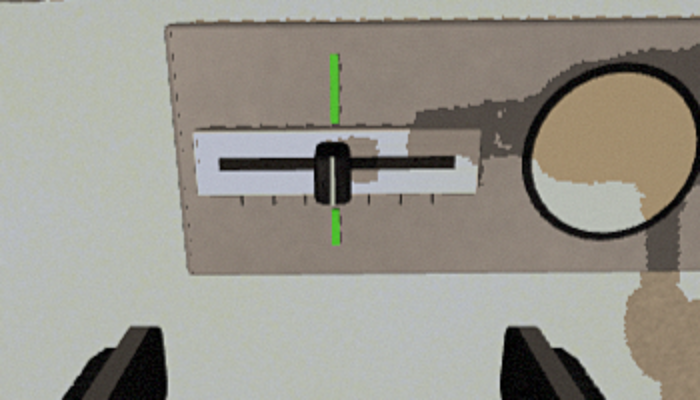

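The white line at crop (332,180) sits on the green marks at (335,90) and (336,228), within about 1 mm. Next is the slide.

```bash
python3 -m creep '{"fingers":[1,1,1,1,1,1,1,1,1,1,1,1],"translation":[[0.247,-1,0],[0.247,-1,0],[0.247,-1,0],[0.247,-1,0],[0.247,-1,0],[0.247,-1,0],[0.247,-1,0],[0.247,-1,0],[0.247,-1,0],[0.247,-1,0],[0.247,-1,0],[0.247,-1,0]],"twist":[0.067,0.067,0.067,0.067,0.067,0.067,0.067,0.067,0.067,0.067,0.067,0.067]}'
cat > sl.py <<'E'
from h import *
import sys
from scipy.spatial.transform import Rotation as R
c=cams.read_camera("wrist");s=arm.observe();cv2.imwrite(sys.argv[1],c["pixels"])
q=s["orientation"];M=R.from_quat([q[1],q[2],q[3],q[0]]).as_matrix();print(s["clock"],s["tcp_pos"],"tool y",np.degrees(np.arctan2(M[1,1],M[0,1])),proj(c,s["tcp_pos"]))
for d in cams.masks_of("wrist","slide")[:3]:
    p=np.argwhere(d["pixels"])[:,::-1];P=np.array([at(c,x,.029)[:2] for x in p]).astype(np.float32)*1000
    print(d["p"],d["pixel"],p.min(0),p.max(0),len(p),cv2.minAreaRect(P))
    S=d["pixels"];b,g,r=[c["pixels"][...,k].astype(int) for k in range(3)]
    f=np.argwhere(S&(abs(g-r)<12)&(g>100))[:,::-1]
    if len(f): print("frost",np.mean([at(c,x,.029) for x in f],0)-np.append(P.mean(0)/1000,0))
E
python3 sl.py pics/w4.png
```

```text
clock: 9.48
tcp_pos: [0.62, -0.2013, 0.2407]
orientation: [-0.0, 0.981, 0.192, 0.0]
wrist_force: [-0.0, 1.1, 0.4]
opening: 0.0852
finger_force: 0.0
9.525 [ 0.62007982 -0.20150076  0.2408185 ] tool y -67.81636355010359 [np.float64(317.14914128826393), np.float64(255.02873508162725)]
0.85 [322.1, 167.4] [309 140] [338 199] 1630 ((619.7526245117188, -210.71173095703125), (74.90216064453125, 35.167022705078125), 21.269424438476562)
frost [-0.0274472  -0.00905292  0.029     ]
```

View pics/w4.png

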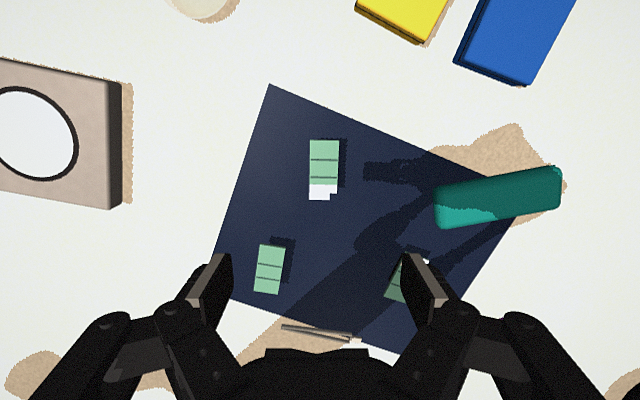

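The notched slide shows at (322,167), centre (0.620,-0.211), long axis at 21.3°, frosted end toward the base. I'll pinch its middle with the slide near the fingertips.

```bash
python3 -m creep '{"fingers":[1,1,1,1,1,1,1],"translation":[[0,-0.015,0],[0,-0.015,-0.12],[0,-0.015,-0.24],[0,-0.015,-0.36],[0,-0.015,-0.42],[0,-0.015,-0.457],[0,-0.015,-0.457]],"twist":[-0.005,-0.005,-0.005,-0.005,-0.005,-0.005,-0.005]}'; python3 -m creep '{"fingers":[-1,-1,-1,-1,-1,-1,-1,-1],"translation":[[0,0,0],[0,0,0],[0,0,0],[0,0,0],[0,0,0],[0,0,0],[0,0,0],[0,0,0]],"twist":[0,0,0,0,0,0,0,0]}'
```

```text
clock: 10.45
tcp_pos: [0.6194, -0.2106, 0.0108]
orientation: [-0.001, 0.983, 0.183, -0.001]
wrist_force: [0.4, -0.2, -1.3]
opening: 0.0853
finger_force: 0.0
clock: 11.45
tcp_pos: [0.6208, -0.211, 0.0136]
orientation: [0.001, 0.983, 0.184, 0.001]
wrist_force: [-0.9, 1.5, 7.0]
opening: 0.0332
finger_force: 59.7
```

```bash
python3 -m creep '{"fingers":[-1,-1,-1,-1,-1,-1,-1,-1],"translation":[[0,0,0.04],[0,0,0.08],[0,0,0.08],[0,0,0.08],[0.04,0.016,0.08],[0.084,0.033,0.08],[0.084,0.033,0.08],[0.084,0.033,0.08]],"twist":[0,0,0,0,0,0,0,0]}'
python3 - <<'E'
from h import *
c=cams.read_camera("wrist");cv2.imwrite("pics/w5.png",c["pixels"]);s=arm.observe();print(s["tcp_pos"],s["wrist_force"],s["opening"],s["finger_force"],s["clock"])
E
```

```text
clock: 12.45
tcp_pos: [0.6611, -0.1943, 0.0507]
orientation: [-0.0, 0.983, 0.184, -0.001]
wrist_force: [-0.5, 0.6, -1.0]
opening: 0.0332
finger_force: 59.8
[ 0.66105824 -0.19446417  0.05108689] [-0.47588668  0.76808788 -0.35960844] 0.03313262284410495 59.767388105392456 12.5
```

View pics/w5.png

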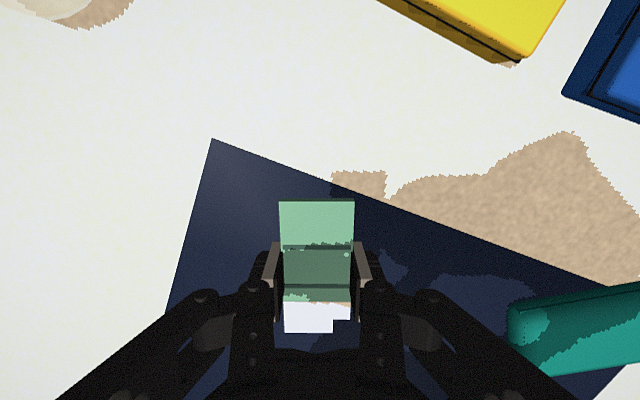

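The slide is held level at (317,265), frosted end toward the camera bottom. Next I press its frosted end on the rest's edge to tilt it.

```bash
python3 -m creep '{"fingers":[-1,-1,-1,-1,-1,-1,-1,-1,-1],"translation":[[0,0,-0.04],[0,0,-0.072],[0,0,-0.078],[0,0,-0.082],[-0.001,0,-0.086],[-0.002,-0.001,-0.09],[-0.003,-0.001,-0.094],[-0.004,-0.002,-0.098],[-0.004,-0.002,-0.098]],"twist":[0,0,0,0,0,0,0,0,0]}'
python3 - <<'E'
from h import *
c=cams.read_camera("wrist");cv2.imwrite("pics/w6.png",c["pixels"]);s=arm.observe();print(s["tcp_pos"],s["wrist_force"],s["wrist_torque"],s["opening"],s["finger_force"],s["clock"])
E
```

```text
clock: 13.62
tcp_pos: [0.6622, -0.1944, 0.0083]
orientation: [0.001, 0.983, 0.184, 0.003]
wrist_force: [-3.1, 6.0, 21.8]
opening: 0.033
finger_force: 64.2
[ 0.66221162 -0.19447007  0.00828055] [-2.20745891  5.99809921 21.17458981] [ 0.81246403  0.97645735 -0.11037771] 0.03337628463316839 64.17582750320435 13.675
```

View pics/w6.png

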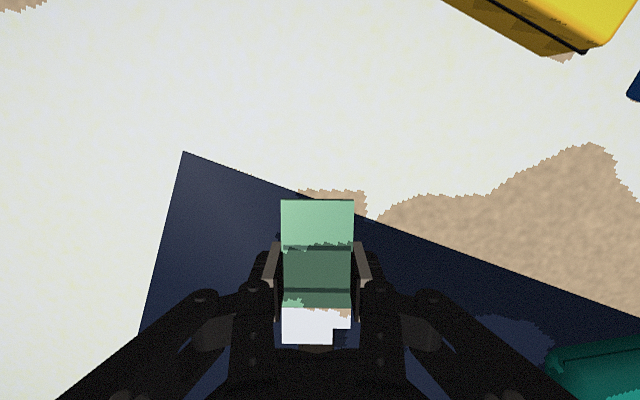

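```bash
python3 -m creep '{"fingers":[-1,-1,-1,-1,-1,-1],"translation":[[-0.001,0,-0.004],[-0.002,-0.001,-0.008],[-0.002,-0.001,-0.012],[-0.003,-0.001,-0.016],[-0.003,-0.001,-0.018],[-0.003,-0.001,-0.018]],"twist":[0,0,0,0,0,0]}'
cat > tilt.py <<'E'
from h import *
import sys
from scipy.spatial.transform import Rotation as R
from scipy.optimize import least_squares
# args: image rows of clear edge & frosted edge found by colour on the column band
c=cams.read_camera("wrist");s=arm.observe();I=c["pixels"].astype(int);b,g,r=I[...,0],I[...,1],I[...,2]
print(s["clock"],s["tcp_pos"],s["wrist_force"],s["finger_force"])
K=np.zeros(g.shape,bool);K[180:370,270:365]=1
w=np.argwhere(K&(b>190)&(g>180)&(r>180))
gr=np.argwhere(K&(g>r+18)&(g>b+5)&(g>110))
fr=w[(w[:,1]>290)&(w[:,1]<325)&(w[:,0]>290)]
cl=gr[(gr[:,1]>290)&(gr[:,1]<345)]
rf=np.percentile(fr[:,0],99);rc=np.percentile(cl[:,0],1);rb=np.percentile(fr[:,0],1)
cw=gr[(gr[:,0]<rc+6)&(gr[:,0]>rc+2)][:,1]
print("rows clear",rc,"boundary",rb,"frost",rf,"cols clear",np.percentile(cw,[1,99]))
q=s["orientation"];M=R.from_quat([q[1],q[2],q[3],q[0]]).as_matrix()
E=np.array(c["extrinsics"]);u=-M[:,1];u=np.cross(M[:,1],[0,0,1.]);cam=E[:3,3]-s["tcp_pos"]
u=u/np.linalg.norm(u); u*=np.sign(u@cam)   # toward camera (image top) = clear end
def f(p):
    th,h,o=p;d=u*np.cos(th)-np.array([0,0,1.])*np.sin(th);n=u*np.sin(th)+np.array([0,0,1.])*np.cos(th)
    P=np.array(s["tcp_pos"])+np.array([0,0,h])+u*o+n*.0025
    return [proj(c,P+d*.0375)[1]-rc,proj(c,P-d*.0175)[1]-rb,proj(c,P-d*.0375)[1]-rf]
z=least_squares(f,[.3,.012,0],x_scale=[.1,.01,.01]);print("tilt deg",np.degrees(z.x[0]),"h,o mm",z.x[1:]*1e3,z.cost)
cv2.imwrite(sys.argv[1],c["pixels"])
E
python3 tilt.py pics/w7.png
```

```text
clock: 14.42
tcp_pos: [0.6625, -0.1945, 0.0018]
orientation: [0.001, 0.983, 0.184, 0.005]
wrist_force: [-1.6, 9.4, 27.0]
opening: 0.0332
finger_force: 70.0
14.475 [ 0.66247128 -0.19454234  0.00172565] [-1.73099525  8.92885298 28.49244771] 69.98427027196158
rows clear 202.0 boundary 316.0 frost 351.5899999999999 cols clear [282.12 351.88]
tilt deg 2.6179430128019714 h,o mm [27.91049824  3.07886263] 8.481832452936319e-27
```

```bash
python3 -m creep '{"fingers":[-1,-1,-1,-1,-1],"translation":[[0,0,0.06],[0,0,0.16],[0,0,0.26],[0,0,0.26],[0,0,0.26]],"twist":[0,0,0,0,0]}'
python3 tilt.py pics/w8.png
```

```text
clock: 15.1
tcp_pos: [0.658, -0.1957, 0.1223]
orientation: [-0.0, 0.983, 0.184, -0.001]
wrist_force: [0.7, -0.6, -0.6]
opening: 0.0329
finger_force: 66.6
15.15 [ 0.65756011 -0.19546384  0.12114691] [ 0.03578755  0.58467012 -0.3387745 ] 66.6254242661671
rows clear 202.0 boundary 314.0 frost 351.0 cols clear [281.18 352.82]
tilt deg 8.528713968738481 h,o mm [22.53393181  0.25958585] 5.577814579764313e-25
```

View pics/w8.png

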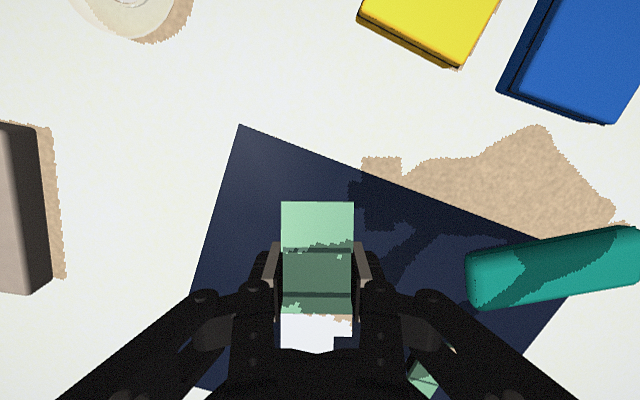

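```bash
cat > tilt2.py <<'E'
from h import *
import sys
from scipy.spatial.transform import Rotation as R
from scipy.optimize import least_squares
c=cams.read_camera("wrist");s=arm.observe();cv2.imwrite("pics/now.png",c["pixels"])
q=s["orientation"];M=R.from_quat([q[1],q[2],q[3],q[0]]).as_matrix();T=np.array(s["tcp_pos"])
u=np.cross(M[:,1],[0,0,1.]);u*=np.sign(u@(np.array(c["extrinsics"])[:3,3]-T));y=np.cross([0,0,1.],u)
print("u",u,"fx",c["fx"])
def edges(fn):
    I=cv2.imread(fn).astype(int)[:,294:330].mean(1);b,g,r=I.T;d=I[1:]-I[:-1]
    rows=np.arange(180,370);sig=(g-r)
    W=cv2.imread(fn).astype(int);
    k=lambda row,thr:[j for j in range(265,372) if W[row,j,1]-W[row,j,2]>thr]
    return I
for fn in ("w5","w6","w7","w8","now"):
    I=cv2.imread(f"pics/{fn}.png").astype(int);L=I[:,296:312].mean(1);W=I[205:225].mean(0);gr=W[:,1]-W[:,2]
    cols=[j for j in range(262,375) if gr[j]>20]
    sg=L[:,1]-L[:,2]; rc=next(i for i in range(185,230) if sg[i]>20)
    D=np.diff(L.sum(1)); rb=270+np.argmax(D[270:330])+1; rf=rb+10+np.argmin(D[rb+10:rb+60])+1
    print(fn,"clear",rc,"bnd",rb,"frost",rf,"cols@215",cols[0],cols[-1])
def P(th,h,o,a,w=0,t=.0025):
    d=u*np.cos(th)-np.array([0,0,1.])*np.sin(th);n=u*np.sin(th)+np.array([0,0,1.])*np.cos(th)
    return proj(c,T+np.array([0,0,h])+u*o+n*t+d*a+y*w)
for h in (.010,.013,.016,.020):
  for o in (-.004,0,.004):
    print(h,o,[[round(x,1) for x in [P(np.radians(t),h,o,a)[1] for a in(.0375,-.0175,-.0375)]+[abs(P(np.radians(t),h,o,.032,.0175)[0]-P(np.radians(t),h,o,.032,-.0175)[0])]] for t in(0,20,35)])
E
python3 tilt2.py
```

```text
u [ 0.93261626  0.36085805 -0.        ] fx 293.77937447724855
w5 clear 201 bnd 302 frost 333 cols@215 279 353
w6 clear 199 bnd 308 frost 344 cols@215 281 353
w7 clear 201 bnd 315 frost 351 cols@215 281 352
w8 clear 201 bnd 314 frost 351 cols@215 281 353
now clear 201 bnd 314 frost 352 cols@215 281 353
0.01 -0.004 [[np.float64(205.6), np.float64(302.2), np.float64(332.1), np.float64(73.1)], [np.float64(199.3), np.float64(306.6), np.float64(346.1), np.float64(67.9)], [np.float64(200.6), np.float64(307.3), np.float64(351.9), np.float64(64.3)]]
0.01 0 [[np.float64(197.6), np.float64(295.9), np.float64(326.3), np.float64(73.8)], [np.float64(191.9), np.float64(300.1), np.float64(339.9), np.float64(68.4)], [np.float64(193.7), np.float64(300.6), np.float64(345.3), np.float64(64.8)]]
0.01 0.004 [[np.float64(189.4), np.float64(289.5), np.float64(320.4), np.float64(74.5)], [np.float64(184.4), np.float64(293.5), np.float64(333.6), np.float64(69.0)], [np.float64(186.7), np.float64(293.8), np.float64(338.6), np.float64(65.4)]]
0.013 -0.004 [[np.float64(207.9), np.float64(306.0), np.float64(336.3),
[... 1412 characters left out ...]
213.6), np.float64(315.4), np.float64(346.6), np.float64(78.4)], [np.float64(206.1), np.float64(320.8), np.float64(362.9), np.float64(72.4)], [np.float64(207.1), np.float64(321.9), np.float64(370.3), np.float64(68.4)]]
0.02 0 [[np.float64(205.1), np.float64(308.9), np.float64(340.6), np.float64(79.2)], [np.float64(198.3), np.float64(314.0), np.float64(356.5), np.float64(73.1)], [np.float64(199.8), np.float64(314.9), np.float64(363.5), np.float64(69.0)]]
0.02 0.004 [[np.float64(196.4), np.float64(302.2), np.float64(334.5), np.float64(79.9)], [np.float64(190.4), np.float64(307.0), np.float64(349.9), np.float64(73.7)], [np.float64(192.4), np.float64(307.7), np.float64(356.5), np.float64(69.6)]]
```

```bash
python3 -m creep '{"fingers":[-1,-1,-1,-1,-1,-1,-1,-1,-1,-1,-1,-1,-1],"translation":[[0,0,0.12],[0,0,0.25],[-0.297,0.99,0.25],[-0.297,0.99,0.25],[-0.297,0.99,0.25],[-0.297,0.99,0.25],[-0.297,0.99,0.25],[-0.297,0.99,0.25],[-0.297,0.99,0.25],[-0.297,0.99,0.25],[-0.297,0.99,0.25],[-0.297,0.99,0.25],[-0.297,0.99,0.25]],"twist":[0,0,0.441,0.441,0.441,0.441,0.441,0.441,0.441,0.441,0.441,0.441,0.441]}'
python3 -m creep '{"fingers":[-1,-1,-1,-1],"translation":[[-0.068,0.218,0],[-0.068,0.218,0],[-0.068,0.218,0],[-0.068,0.218,0]],"twist":[0,0,0,0]}'
python3 - <<'E'
from h import *
s=arm.observe();c=cams.read_camera("wrist");cv2.imwrite("pics/w9.png",c["pixels"]);print(s["clock"],s["q"])
for d in cams.place_of("wrist","window")[:1]+cams.place_of("wrist","lightbox")[:1]: print(d)
T=np.array(s["tcp_pos"]);e=np.array([.4811,.3812]);yL=np.array([-.182,.983]);xL=np.array([.983,.182]);print(T,"yL past track end",(T[:2]-e)@yL,"xL",(T[:2]-e)@xL)
E
```

```text
clock: 16.82
tcp_pos: [0.5106, 0.2978, 0.2481]
orientation: [0.0, 0.64, 0.768, -0.001]
wrist_force: [-0.2, 0.2, -0.1]
opening: 0.0336
finger_force: 66.6
clock: 17.32
tcp_pos: [0.477, 0.4067, 0.2486]
orientation: [0.0, 0.64, 0.768, -0.0]
wrist_force: [0.4, -0.4, 0.1]
opening: 0.0333
finger_force: 66.6
17.325 [ 6.52282336e-01  1.69875580e-01  1.11441488e+00 -8.63558861e-04
  1.85781300e+00  4.70049511e-01]
[0.47696464 0.40673964 0.24862016] yL past track end 0.025858106795448692 xL 0.0005831521918744772
```

```bash
python3 -m creep '{"fingers":[-1,-1,-1,-1,-1,-1,-1],"translation":[[0,0.002,-0.12],[0,0.002,-0.24],[0,0.002,-0.34],[0,0.002,-0.4],[0,0.002,-0.42],[0,0.002,-0.42],[0,0.002,-0.42]],"twist":[0,0,0,0,0,0,0]}'; python3 -m creep '{"fingers":[-1,-1,-1,-1],"translation":[[0,0,-0.01],[0,0,-0.02],[0,0,-0.03],[0,0,-0.03]],"twist":[0,0,0,0]}';python3 -m creep '{"fingers":[-1,-1,-1,-1],"translation":[[0,0,-0.007],[0,0,-0.014],[0,0,-0.02],[0,0,-0.02]],"twist":[0,0,0,0]}'; python3 tilt2.py | grep now
```

```text
clock: 18.35
tcp_pos: [0.4772, 0.4098, 0.0413]
orientation: [0.0, 0.639, 0.769, 0.002]
wrist_force: [0.8, 0.5, 0.2]
opening: 0.0332
finger_force: 66.6
clock: 18.85
tcp_pos: [0.4755, 0.4091, 0.0229]
orientation: [-0.0, 0.639, 0.769, -0.001]
wrist_force: [-0.1, 0.9, -0.8]
opening: 0.0333
finger_force: 66.6
clock: 19.35
tcp_pos: [0.4773, 0.4104, 0.0178]
orientation: [0.001, 0.639, 0.769, 0.002]
wrist_force: [-2.6, -1.2, 13.1]
opening: 0.0329
finger_force: 69.1
now clear 202 bnd 316 frost 351 cols@215 281 352
```

```bash
python3 -m creep '{"fingers":[-1,-1,-1,-1,-1,-1],"translation":[[0,0,-0.005],[0,0,-0.01],[0,0,-0.015],[0,0,-0.02],[0,0,-0.024],[0,0,-0.024]],"twist":[0,0,0,0,0,0]}'; python3 tilt2.py | grep now
```

```text
clock: 20.15
tcp_pos: [0.4787, 0.4119, 0.0079]
orientation: [0.001, 0.639, 0.769, 0.005]
wrist_force: [-1.5, 1.2, 17.2]
opening: 0.0333
finger_force: 75.3
now clear 205 bnd 303 frost 351 cols@215 282 351
```

View pics/now.png

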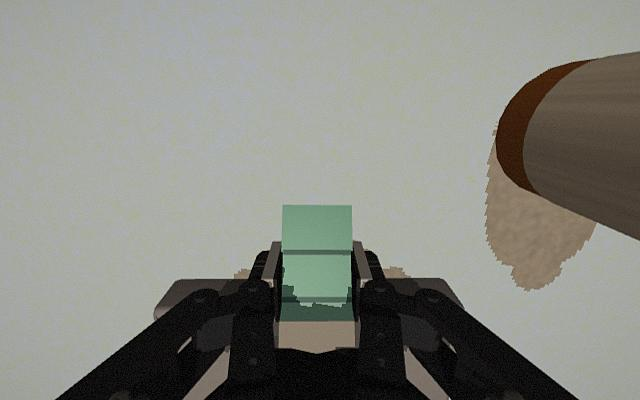

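```bash
python3 -m creep '{"fingers":[-1,-1,-1,-1,-1,-1,-1,-1,-1,-1,-1,-1,-1,-1],"translation":[[0,0,0.1],[0,0,0.22],[0,0,0.34],[0,0,0.44],[0.103,-0.559,0.48],[0.103,-0.559,0.48],[0.103,-0.559,0.48],[0.103,-0.559,0.48],[0.103,-0.559,0.48],[0.103,-0.559,0.48],[0.103,-0.559,0.36],[0.103,-0.559,0.23],[0.103,-0.559,0.23],[0.103,-0.559,0.23]],"twist":[0,0,0,0,0,0,0,0,0,0,0,0,0,0]}'
python3 tilt2.py | grep now
python3 - <<'E'
import sys;sys.path.insert(0,'.')
from h import *
c=cams.read_camera("scene");cv2.imwrite("pics/sc2.png",c["pixels"])
p=[int(v) for v in proj(c,[.5275,.1305,.13])]
I=c["pixels"];a=I[p[1]-50:p[1]+50,p[0]-50:p[0]+50];a=cv2.resize(a,(400,400),interpolation=cv2.INTER_CUBIC)
w=cv2.resize(cv2.imread("pics/now.png")[190:370,230:410],(400,400),interpolation=cv2.INTER_CUBIC)
cv2.imwrite("pics/cmp.png",np.hstack([a,w]));print(p)
for f in("w5","w8","now"):
    L=cv2.imread(f"pics/{f}.png").astype(int)[:,322:330].mean((1,2));print(f,[(i,int(L[i])) for i in range(235,305) if L[i]<L[i-1]-3 and L[i]<=L[i+1]])
E
```

```text
clock: 21.95
tcp_pos: [0.5284, 0.1307, 0.1193]
orientation: [0.001, 0.639, 0.769, 0.001]
wrist_force: [0.1, -0.1, 0.9]
opening: 0.0331
finger_force: 72.4
now clear 205 bnd 321 frost 350 cols@215 282 352
[357, 166]
w5 [(246, 54), (284, 58), (300, 99)]
w8 [(248, 52), (251, 55), (255, 103), (293, 52), (296, 53)]
now [(251, 97), (257, 154), (298, 95), (302, 56)]
```

View pics/cmp.png

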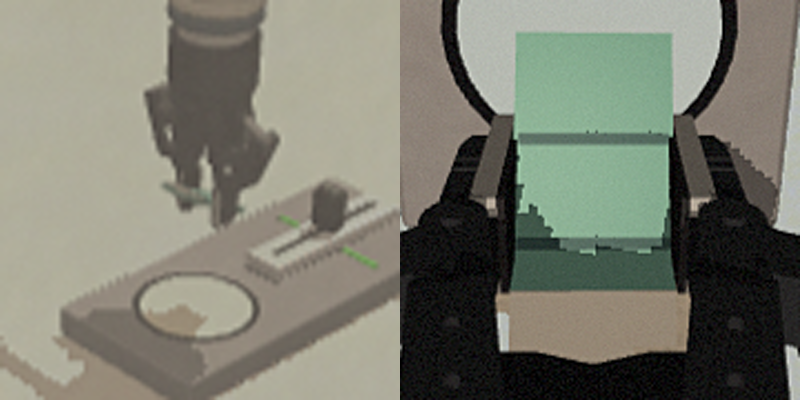

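```bash
cat > fit.py <<'E'
from h import *
from scipy.optimize import least_squares
from scipy.spatial.transform import Rotation as R
c=cams.read_camera("wrist");s=arm.observe();cv2.imwrite("pics/now2.png",c["pixels"]);print(s["tcp_pos"])
q=s["orientation"];M=R.from_quat([q[1],q[2],q[3],q[0]]).as_matrix();T=np.array(s["tcp_pos"])
u=np.cross(M[:,1],[0,0,1.]);u*=np.sign(u@(np.array(c["extrinsics"])[:3,3]-T));z=np.array([0,0,1.]);y=np.cross(z,u);y*=np.sign(proj(c,T+y*.01)[0]-proj(c,T)[0])
for f,rows in(("w5",(306,312)),("w8",(318,325)),("now2",(324,330))):
    I=cv2.imread(f"pics/{f}.png").astype(int)
    for a in(*rows,215): L=I[a-1:a+2].mean((0,2));d=np.abs(np.diff(L));print(f,a,[(int(j),int(L[j+1]-L[j])) for j in range(262,375) if d[j]>12])
def pt(p,a,w):
    th,h,o,ye=p;d=u*np.cos(th)-z*np.sin(th);n=u*np.sin(th)+z*np.cos(th);return proj(c,T+z*h+u*o+y*ye+n*.0025+d*a+y*w)
def fit(rc,wc,rb,wb):
    f=lambda p:[pt(p,.0375,0)[1]-rc,pt(p,-.0175,0)[1]-rb,pt(p,.0375,.0175)[0]-wc[1],pt(p,.0375,-.0175)[0]-wc[0],pt(p,-.0175,-.0175)[0]-wb[0],pt(p,-.0175,.0175)[0]-wb[1]]
    r=least_squares(f,[.4,.015,0,0],x_scale=[.1,.01,.01,.01]);print("tilt",np.degrees(r.x[0]),"h,o,y",r.x[1:]*1e3,"res",r.fun.round(1));
fit(204.5,(282,352.5),320.5,(273.7,360.5))
E
python3 fit.py
```

```text
[0.52950187 0.13051784 0.12109255]
w5 306 [(273, 16), (277, -22), (281, 45), (282, 110), (283, 75), (284, -12), (343, -17), (347, -18), (349, -45), (350, -121), (351, -28), (354, 13), (355, 13), (358, -13), (362, 12), (374, 15)]
w5 312 [(274, 18), (278, -15), (279, 17), (280, 29), (282, 77), (283, 127), (284, -15), (349, -136), (350, -89), (351, 12), (352, -26), (354, 24), (358, -31)]
w5 215 [(277, 15), (278, 67), (279, 35), (353, -124), (354, -27), (355, 14)]
w8 318 [(272, 22), (273, 80), (274, -56), (275, -32), (279, 108), (280, 120), (333, -46), (334, -12), (351, -118), (352, -45), (354, 17), (357, 37), (358, 44), (359, -113)]
w8 325 [(272, 18), (279, 91), (280, 133), (348, -16), (349, -32), (351, -145), (352, -24), (360, -21)]
w8 215 [(279, 15), (280, 103), (281, 25), (352, -32), (353, -111), (354, 13), (370, -12)]
now2 324 [(271, 22), (272, 90), (359, -29), (360, -99)]
now2 330 [(272, 72), (273, 67), (274, -13), (275, -23), (277, 43), (278, -37), (359, -69), (360, -59), (361, 15)]
now2 215 [(281, -35), (351, 23), (352, 21), (369, -124), (370, -63), (371, 16)]
tilt 51.97350004677484 h,o,y [31.36881215  6.11989544 -0.09148834] res [-0.2  0.2 -1.1  0.1  0.3  0.5]
```

```bash
cat >> fit.py <<'E'
print("----")
def rows(f,c0,c1):
    L=cv2.imread(f"pics/{f}.png").astype(int)[:,c0:c1].mean(1);return L
for f in("w5","w8","now2"):
    L=rows(f,288,300);d=np.diff(L.sum(1));print(f,[(int(j),int(d[j])) for j in range(195,362) if abs(d[j])>45])
    L=rows(f,335,347);d=np.diff(L.sum(1));print(f,"R",[(int(j),int(d[j])) for j in range(195,362) if abs(d[j])>45])
I=cv2.imread("pics/now2.png");print("strip",I[325:348:6,300:350:12].tolist());I=cv2.imread("pics/now.png")
E
python3 fit.py | sed -n '/----/,$p'
```

```text
----
w5 [(200, 193), (201, 200), (243, -54), (244, -196), (249, 68), (283, -135), (287, 78), (293, 51), (294, 67), (295, 61), (300, 83), (301, 166), (331, -55), (332, -606), (333, 68), (348, -57)]
w5 R [(197, 46), (200, 183), (201, 193), (241, -54), (242, -62), (243, -80), (244, -96), (249, 88), (283, -85), (287, 70), (288, 67), (300, 47), (301, 145), (302, 91), (318, -197), (319, -471), (320, 54)]
w8 [(200, 234), (201, 225), (246, -92), (247, -181), (250, -53), (251, 59), (252, 85), (253, -53), (291, -100), (296, 79), (301, 50), (304, 70), (312, 66), (313, 149), (347, -143), (348, -343), (349, -202)]
w8 R [(200, 126), (201, 216), (202, 78), (241, -61), (243, -56), (247, -102), (252, 71), (253, 87), (258, -52), (292, -127), (296, 56), (297, 84), (313, 135), (314, 154), (319, 47), (321, 46), (335, -159), (336, -533), (337, 67)]
now2 [(204, -65), (249, -129), (254, 100), (255, 54), (284, -95), (289, -68), (294, -73), (296, -67), (301, 51), (302, 70), (320, 99), (321, 78), (347, -83), (348, -182), (349, -95)]
now2 R [(204, -89), (249, -121), (254, 97), (255, 58), (296, -142), (319, 53), (320, 117), (347, -104), (348, -190), (349, -58)]
strip [[[118, 134, 151], [116, 133, 149], [119, 138, 150], [116, 135, 147], [119, 136, 151]], [[118, 138, 150], [118, 137, 152], [115, 136, 149], [114, 131, 147], [114, 134, 148]], [[118, 137, 150], [120, 138, 150], [116, 136, 149], [113, 129, 143], [110, 130, 144]], [[117, 137, 150], [113, 133, 146], [118, 136, 150], [114, 133, 148], [119, 137, 151]]]
```

Run:
```python
import cv2,numpy as np
f=lambda n:cv2.resize(cv2.imread(f"pics/{n}.png")[195:365,255:380],(400,544),interpolation=cv2.INTER_NEAREST)
cv2.imwrite("pics/cmp2.png",np.hstack([f("w8"),f("now2")]))
```

```text
(no output)
```

View pics/cmp2.png

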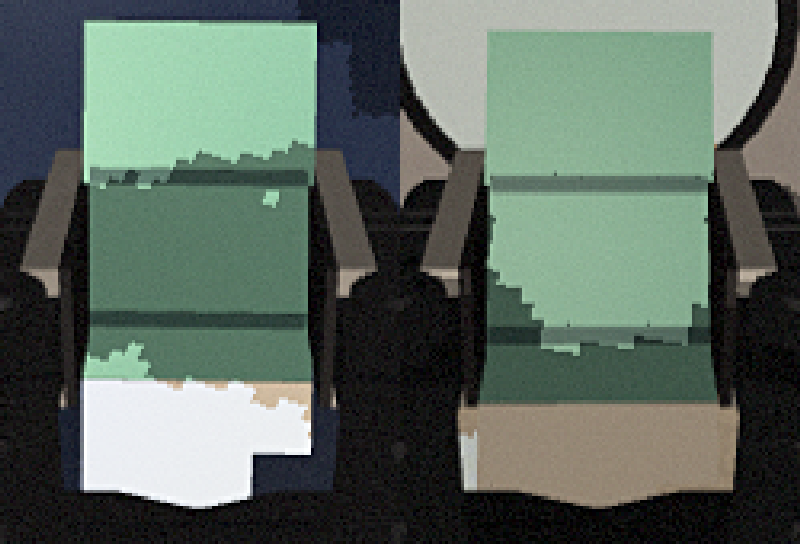

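Run:
```python
from h import *
c=cams.read_camera("wrist");I=c["pixels"]
w=np.array([.5275,.1305]);yL=np.array([-.182,.983]);xL=np.array([.983,.182])
for px in((275,325),(275,345),(285,345),(317,325),(317,345),(358,340)):
    P=at(c,px,.03)[:2]-w;Q=at(c,px,0)[:2]-w;print(px,I[px[1],px[0]],"box x,y from window",(P@xL).round(3),(P@yL).round(3),"table",(Q@xL).round(3),(Q@yL).round(3))
for px in((300,150),(250,120),(200,200)):print(px,I[px[1],px[0]],at(c,px,.03)[:2])
```

```text
(275, 325) [106 127 143] box x,y from window -0.039 -0.13 table -0.044 -0.158
(275, 345) [194 202 198] box x,y from window -0.04 -0.155 table -0.045 -0.186
(285, 345) [115 135 148] box x,y from window -0.03 -0.155 table -0.033 -0.186
(317, 325) [115 132 145] box x,y from window 0.003 -0.13 table 0.003 -0.158
(317, 345) [120 138 151] box x,y from window 0.003 -0.155 table 0.003 -0.186
(358, 340) [111 134 153] box x,y from window 0.044 -0.149 table 0.049 -0.179
(300, 150) [178 183 177] [0.50890647 0.16973189]
(250, 120) [118 131 142] [0.46730613 0.18553522]
(200, 200) [176 183 179] [0.43341788 0.1130045 ]
```

```bash
cat > fit2.py <<'E'
from h import *
from scipy.optimize import least_squares
from scipy.spatial.transform import Rotation as R
c=cams.read_camera("wrist");s=arm.observe()
q=s["orientation"];M=R.from_quat([q[1],q[2],q[3],q[0]]).as_matrix();T=np.array(s["tcp_pos"])
u=np.cross(M[:,1],[0,0,1.]);u*=np.sign(u@(np.array(c["extrinsics"])[:3,3]-T));z=np.array([0,0,1.]);y=np.cross(z,u);y*=np.sign(proj(c,T+y*.01)[0]-proj(c,T)[0])
def pt(p,a,w):
    th,h,o=p;d=u*np.cos(th)-z*np.sin(th);n=u*np.sin(th)+z*np.cos(th);return proj(c,T+z*h+u*o+n*.0025+d*a+y*w)
wd=lambda p,a:pt(p,a,.0175)[0]-pt(p,a,-.0175)[0]
# rows: clear,line1 upper,line2 upper,bnd ; widths at clear,bnd
obs=[(201,243.9,283.2,301.3,75.3,67.2),(201,247,291.6,313.5,72.8,71.9),(204.5,249.3,296.3,320.4,70.5,73.5)]
def f(v):
    l1,l2=v[:2];r=[]
    for i,o in enumerate(obs):
        p=v[2+3*i:5+3*i]
        r+=[pt(p,a,0)[1]-b for a,b in zip((.0375,l1,l2,-.0175),o)]+[wd(p,.036)-o[4],wd(p,-.0165)-o[5]]
    return r
r=least_squares(f,[.015,-.008]+[.1,.016,0]*3,x_scale=[.01,.01]+[.1,.01,.01]*3)
print("lines",r.x[:2]);
cov=np.linalg.inv(r.jac.T@r.jac)
for i in range(3): print(np.degrees(r.x[2+3*i]),"+-",np.degrees(cov[2+3*i,2+3*i]**.5),r.x[3+3*i:5+3*i]*1e3,r.fun[6*i:6*i+6].round(1))
E
python3 fit2.py
```

```text
lines [ 0.01545806 -0.00659551]
1.1118473841706535 +- 1.4687383739810849 [12.91892449 -0.80788268] [ 0.   0.1 -0.1 -0.  -0.1  0.2]
16.128751715781586 +- 2.188006086510307 [18.31822326 -1.61742789] [ 0.1 -0.3  0.   0.1  0.1 -0.2]
25.88305922007061 +- 2.7865931371394512 [20.11978158 -3.06007548] [ 0.   0.2  0.  -0.3 -0.   0.3]
```

```bash
python3 -m creep '{"fingers":[-1,-1,-1,-1],"translation":[[0,0,0],[0,0,0],[0,0,0],[0,0,0]],"twist":[0,0,0,0]}'; python3 fit2.py | tail -1; python3 -c "
from workcell import workorder
print(workorder.close_job())"
```

```text
clock: 22.75
tcp_pos: [0.5274, 0.1298, 0.1167]
orientation: [-0.0, 0.639, 0.769, -0.0]
wrist_force: [-0.8, -0.0, -0.6]
opening: 0.0334
finger_force: 72.4
25.88351584829912 +- 2.78656012550714 [19.38238187 -3.09935368] [ 0.   0.2  0.  -0.3 -0.   0.3]
the job is handed in; nothing more can be done
None
```

I handed the job in with the dimmer within about 1 mm of the green mark and the notched slide held still about 10 cm over the window, face up, frosted end uppermost; its slant measures about 26° (allowed 20–50°) rather than the 35° asked, no verdict came back, and I viewed 13 pictures against the limit of 10.

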